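# Turn the soup up to three

## Robot

A 6-joint arm with a two-finger parallel gripper is mounted at the origin on the work surface. World frame = base frame: x ahead of the robot, y to its left, z up, the work surface at z = 0. Lengths are in m, angles in rad, forces in N, time in s.
With the tool pointing down it reaches from about 0.275 to 0.75 m from the base axis. Payload 10.2 kg.
Tool frame: the origin (TCP) lies midway between the tips of the shut fingers; the grasp point (between the pads) lies 19 mm behind it (manip.pinch_z is the distance from the TCP to the grasp point, in m); z points along the fingers, y is the line along which they close (so a half turn about z gives the same grasp; the last joint's range is limited). The gripper opens to 88 mm and grips with 3 to 60 N. Pads are 18 mm wide; open, the fingers measure 123 mm over their backs; the gripper's body (75 mm by 187 mm) begins 45 mm behind the grasp point.
Start: joints at [0.941, 0.313, 1.498, -0, 1.331, -0.223], TCP at [0.208, 0.482, 0.239] pointing down, gripper open.
Joint ranges: [-2.94, 2.94], [-0.97, 2.17], [0.19, 2.56], [-1.23, 4.37], [0.02, 3.11], [-2.88, 2.88]. Speed limits (rad/s): [2.39, 2.39, 3.01, 3.14, 3.14, 3.14].

## Interface

Orientations are given as a unit quaternion [x, y, z, w].
In Python, from cell import manip gives the robot as it stands.
- The arm moves only by the shell command python3 -m jog 'ROWS' [FORCE]. ROWS is JSON, a list that holds one entry, the list of rows, each a list of 5 numbers: the finger opening in mm, from 0 to 88.1, then the shift along the tool's x, y, z in mm, then the turn about the tool's z in rad. In form: [[[jaw, tx, ty, tz, turn], ...]]. A call has 1 to 12 rows; each row is the pose to reach, as a shift and turn from the pose commanded when the call began, along the tool's axes at that moment; what a row does not reach only later rows make up. A row lasts 1/8 s, in which the tool goes at most 62.5 mm and 10.7 degrees, less where a joint would pass 70% of its speed; a pose out of reach is approached as far as the arm can. A call with a gripper value outside its range is refused whole. The fingers move at their own pace and stop on an object; FORCE is the grip in N (left out, the last holds). Time passes only in rows, so rows that repeat a pose let the fingers close. It gives the time, the measured TCP pose, the force, the opening and the grip force at its end, in the units of the state.
- manip.observe(): the state, without advancing time (a new reading comes with each control period).
- manip.snapshot(name): name is "scene" or "top"; returns the picture (384x512x3 uint8, red, green, blue); there is no depth.
- manip.camera_model(name): a dict with "fx", "fy", "cx", "cy" (pixels), "D" ([k1, k2, p1, p2, k3] as OpenCV has them; the pictures are not rectified), "eye" and "attitude" of the camera in the world. Camera axes: x right, y down, z forward; pixel columns grow to the right and rows downward; lengths in m; the calibration is good to about 2 mm. A picture is of the moment at which its call begins. camera_model takes no time and is no camera call.
- manip.hand_in(): hands the job in; it is judged then, once.
Trained networks look in the newest picture that a camera, given by its name, has taken for a name from the list of things; names that differ only in an ending like _2 or _b are one class to them, and where a whole thing is asked for, a point or a joint stands for the part that bears it (a point fixed in the world has none). Each returns a list of dicts, best first, with "confidence" (0 to 1); they miss things now and then, are a little off and sometimes report something else, mostly with a low value. They report only what shows in the picture. A call takes as long as a camera call. They do not tell look-alikes from the thing itself.
- manip.look_for(camera, name): "uv" ([column, row] in pixels, amid what is visible of it).
- manip.spot_point(camera, name): "uv" ([column, row] in pixels: a listed point, or the origin of a listed thing).
The state is a dict: "clock": time; "q": joint angles; "joint_velocities": joint speeds; "joint_efforts": joint torques, N m; "position": TCP position; "tool_rot": TCP orientation; "force": force on the tool from outside, world axes, zero at the start; "torque": the same for the moment, N m; "gripper_width": finger opening in m; "gripper_force": force on a finger pad.
Only numpy, scipy, OpenCV 4.12 (cv2) and the standard library are available. Lean on these libraries where they do the work, as an engineer would, in place of code of your own. Each camera call takes 0.05 s, during which the arm holds its last target. There are 200 camera calls.

## Task

On this camp kitchen table two identical single-ring cookers stand side by side, one under the wide two-handled soup pot, the other under the kettle. Set the dial of the cooker under the soup pot to position 3: turn it clockwise, click by click, until its white line points at the third dot after the off dash, and let go. Leave the kettle's dial as it is, and leave the pot standing on its ring.

Things in the scene. Friction and masses are not known exactly. Their poses are not given: they have to be found in the camera images.
- pot_dial (a joint): Dial of the cooker under the soup pot, vertical axis; rad, growing clockwise from above, 0 to 2.182. Six detents 0.4363 (25 deg) apart: 0 = off (black dash on the panel), positions 1 to 5 = five black dots of growing size, 43 mm from the axis; position 3 = 1.309. Starts at or near off or 1. Let go, it springs into the nearest detent; a click takes about 0.08 N m.
- pot_dial_grip (a point): Grip point on that black dial: on its axis, 108 mm above the table. Upright bar 52 long (x), 16 thick (y), top at 119 mm, on a round skirt 54 across, top at 82. x turns with the dial and points to the white-line end. Fixed white cooker 320 x 230, top at 70; dial on the robot's side, ring centre 175 mm beyond, white line straight at it at position 2.5. Nothing else tall within 70 mm.
- kettle_dial_tip (a point): Point on the other, identical dial (cooker under the kettle), to be left alone: on the white-line end of its grip bar, 26 mm from its axis (the axis lies along this point's -x), 108 mm above the table. It may start at any position.
- soup_pot: Steel soup pot with lid, wide and low: 170 mm across, 126 high over its lid knob, two loop handles; about 1.6 kg, loose on its cooker's ring, 82 mm above the table. Origin: centre of its underside, z up. The kettle on the other cooker is narrower (140), taller (198), with a spout and an arched handle. Nothing around stands over 285 mm above the table.
Things that resemble listed ones, but are neither listed nor needed, are in the scene too. Leave any pink or yellow look-alike of the soup_pot alone.

How it is judged:
By the outcome, as a careful person would: the job done as asked, in the order asked, and still so for the second after the job is handed in, with the robot touching nothing.
It also fails if it takes over 32 s, if anything falls off the work surface, if the arm or the gripper's body presses on something with over 40 N, if the wrist force passes 120 N, or if a joint passes its speed limit or range.

## Working session

There is one attempt and no reset: what is moved stays moved. The work goes in short steps, Python scripts to look and compute and a shell command to move; the robot and the scene stay as the last step left them, time stands still between calls to the robot, and variables do not carry over. Pictures are saved under pics/ and viewed, at most 10 in all, crops included, and the job is handed in when it is done.

```bash
ls; mkdir -p pics
cat > h.py <<'E'
import numpy as np, cv2
from scipy.spatial.transform import Rotation as R
from cell import manip
def cam(n):
    m=manip.camera_model(n); K=np.array([[m['fx'],0,m['cx']],[0,m['fy'],m['cy']],[0,0,1.]])
    a=np.array(m['attitude'],float); A=a if a.shape==(3,3) else R.from_quat(a).as_matrix()
    return K,np.array(m['D'],float),np.array(m['eye'],float),A
def ray(n,uv,z):
    K,D,e,A=cam(n); p=cv2.undistortPoints(np.array([[uv]],float),K,D)[0,0]
    d=A@np.array([p[0],p[1],1]); return e+d*(z-e[2])/d[2]
def proj(n,P):
    K,D,e,A=cam(n); p=(np.atleast_2d(P)-e)@A
    return cv2.projectPoints(p.reshape(-1,1,3),np.zeros(3),np.zeros(3),K,D)[0][:,0]
def save(n,f): cv2.imwrite('pics/'+f,cv2.cvtColor(manip.snapshot(n),cv2.COLOR_RGB2BGR))
E
python3 - <<'E'
from h import *
for n in('scene','top'):
    save(n,n+'1.png'); print(n,manip.camera_model(n))
    for t,z in(('pot_dial_grip',.108),('kettle_dial_tip',.108),('soup_pot',.082)):
        for d in manip.spot_point(n,t)[:4]: print(t,np.round(d['uv']),round(d['confidence'],2),ray(n,d['uv'],z).round(3))
s=manip.observe();print(s['clock'],s['position'],s['tool_rot'])
E
```

```text
pics
scene {'fx': 358.6461227747054, 'fy': 358.6461227747054, 'cx': 256.7936807385809, 'cy': 193.305076009309, 'D': array([-0.07126568,  0.        ,  0.        ,  0.        ,  0.        ]), 'eye': array([ 0.96407371, -0.11175264,  0.8364306 ]), 'attitude': array([ 0.66720089,  0.67532244, -0.22530299, -0.21913727])}
pot_dial_grip [218. 206.] 0.74 [ 0.464 -0.219  0.108]
kettle_dial_tip [380. 224.] 0.68 [0.512 0.173 0.108]
soup_pot [117. 205.] 0.89 [ 0.446 -0.484  0.082]
soup_pot [194. 152.] 0.77 [ 0.257 -0.307  0.082]
soup_pot [209. 277.] 0.6 [ 0.637 -0.226  0.082]
top {'fx': 417.6169474180137, 'fy': 417.6169474180137, 'cx': 255.65827074695403, 'cy': 188.6361698677892, 'D': array([0.00444902, 0.        , 0.        , 0.        , 0.        ]), 'eye': array([ 0.18844944, -0.14653365,  1.2323293 ]), 'attitude': array([ 0.71598716, -0.69015156,  0.07428358, -0.07439862])}
pot_dial_grip [282. 179.] 0.81 [ 0.458 -0.215  0.108]
kettle_dial_tip [141. 155.] 0.78 [0.513 0.183 0.108]
soup_pot [379. 215.] 0.79 [ 0.372 -0.487  0.082]
soup_pot [141. 242.] 0.75 [0.273 0.167 0.082]
soup_pot [319. 285.] 0.74 [ 0.175 -0.321  0.082]
soup_pot [286. 126.] 0.71 [ 0.622 -0.224  0.082]
0.4 [0.2077251  0.48212232 0.23861196] [ 2.01997572e-01  9.79386016e-01 -1.02849780e-04 -4.73225457e-05]
```

View pics/scene1.png

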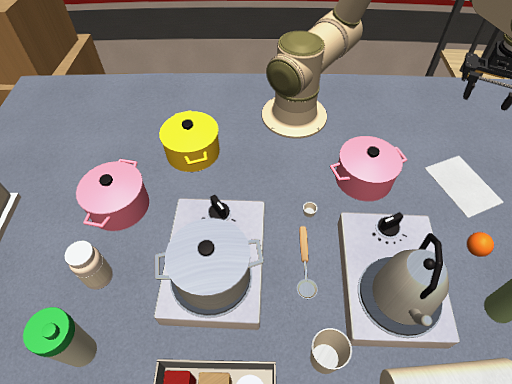

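View pics/top1.png

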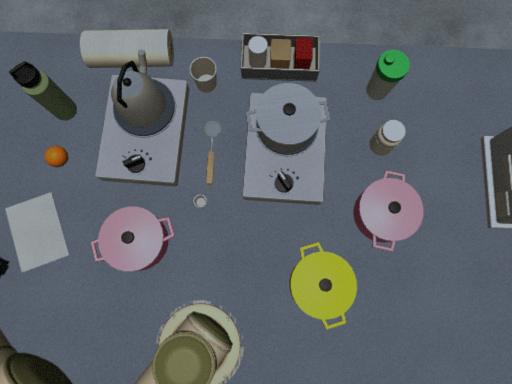

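Run:
```python
import cv2,numpy as np
a=cv2.imread('pics/top1.png')[145:215,245:320]; b=cv2.imread('pics/scene1.png')[165:245,180:260]
f=lambda x:cv2.resize(x,(400,400),interpolation=cv2.INTER_CUBIC)
cv2.imwrite('pics/crop1.png',np.hstack([f(a),f(b)]))
```

```text
(no output)
```

View pics/crop1.png

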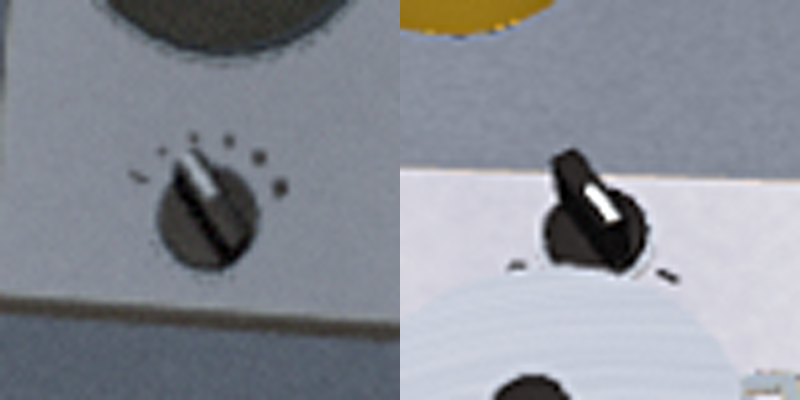

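The real steel pot is at scene (207,260), top (288,118). The pink pots at scene (113,195) and (368,167) and the yellow one at (190,140) are look-alikes. The candidate dials are top (283,181), below the steel pot, and top (136,162), which is the kettle's. I choose (283,181). The crop shows its dash, five dots, and a white line pointing at about dot 1.

Run:
```python
from h import *
from scipy.optimize import least_squares
c=np.array([[140,178],[160,152],[193,137],[228,140],[258,157],[280,187.]])
px=lambda c:np.array([245-.5,145-.5])+(np.array(c)+.5)*[75/400,70/400]
W=np.array([ray('top',p,.070)[:2] for p in px(c)])
k=np.arange(6)
# bearing: angle from +x ccw; clockwise growth -> a0 - k*25deg ; a(2.5)=yaw
f=lambda v:(W-np.c_[v[0]+.043*np.cos(v[2]-(k-2.5)*.4363),v[1]+.043*np.sin(v[2]-(k-2.5)*.4363)]).ravel()
r=least_squares(f,[.46,-.217,0]);print(r.x,np.abs(r.fun).max())
x,y,yaw=r.x
a,b=[ray('top',p,.119)[:2] for p in px([[215,190],[190,155]])]
d=b-a; th=np.arctan2(d[1],d[0]); print('line',a,b,th,'angle pos',(yaw-th)/.4363+2.5)
print('ring',x+.175*np.cos(yaw),y+.175*np.sin(yaw))
for n,t in(('top','pot_dial_grip'),('scene','pot_dial_grip')): print(manip.look_for(n,t)[:2], proj(n,[x,y,.108]))
s=manip.observe();M=R.from_quat(s['tool_rot']).as_matrix();print(s['clock'],M.round(3))
print('shift',M.T@(np.array([x,y,.2])-s['position']))
```

```text
[ 0.45584744 -0.22059857 -0.01747381] 0.0010738342356051422
line [ 0.4597061  -0.22101858] [ 0.47654764 -0.20775486] 0.667108997511577 angle pos 0.9309355734909475
ring 0.6308207205493631 -0.22365633167667656
[{'uv': [283.2, 179.1], 'confidence': 0.84}] [[284.437112   180.11989312]]
[{'uv': [214.7, 210.8], 'confidence': 0.66}] [[217.09465428 203.7748856 ]]
0.5 [[-0.918  0.396 -0.   ]
 [ 0.396  0.918 -0.   ]
 [-0.    -0.    -1.   ]]
shift [-0.50592075 -0.54723166  0.03873778]
```

```bash
python3 -m jog '[[[60,-507,-545,0,2.09],[60,-507,-545,0,2.09],[60,-507,-545,0,2.09],[60,-507,-545,0,2.09],[60,-507,-545,0,2.09],[60,-507,-545,0,2.09],[60,-507,-545,0,2.09],[60,-507,-545,0,2.09],[60,-507,-545,0,2.09],[60,-507,-545,0,2.09],[60,-507,-545,0,2.09],[60,-507,-545,0,2.09]]]' 20
python3 - <<'E'
from h import *
s=manip.observe();M=R.from_quat(s['tool_rot']).as_matrix();print(s['clock'],s['position'],s['q'],M.round(3))
print('shift mm',M.T@(np.array([.458,-.219,.239])-s['position'])*1e3,'yhead',np.arctan2(M[1,1],M[0,1]))
E
```

```text
clock: 2.0
position: [0.4581, -0.2213, 0.2387]
tool_rot: [0.949, 0.315, 0.0, 0.0]
force: [0.3, -0.3, 0.3]
gripper_width: 0.0599
gripper_force: 0.0
2.0 [ 0.45807045 -0.22128826  0.23874464] [-6.80723314e-01  2.76790898e-01  1.54599025e+00  9.18143260e-05
  1.31847930e+00  2.48767081e-01] [[ 0.801  0.598  0.   ]
 [ 0.598 -0.801 -0.   ]
 [ 0.     0.    -1.   ]]
shift mm [ 1.31247963 -1.87571905 -0.25570642] yhead -0.9295133265456765
```

```bash
python3 -m jog '[[[60,1,-1,80,0],[60,1,-1,80,0],[60,1,-1,110,0],[60,1,-1,110,0]]]' 20
python3 - <<'E'
from h import *
save('scene','s2.png')
a=cv2.imread('pics/s2.png')[130:260,140:300]
for p in proj('scene',[[.458,-.219,.119]]): print(p)
cv2.imwrite('pics/c2.png',cv2.resize(a,(720,585),interpolation=cv2.INTER_CUBIC))
s=manip.observe();print(s['position'])
E
```

```text
clock: 2.5
position: [0.4571, -0.217, 0.1274]
tool_rot: [0.949, 0.317, -0.001, -0.002]
force: [0.3, -0.2, 1.1]
gripper_width: 0.0603
gripper_force: 0.0
[217.25476658 201.92927892]
[ 0.45785753 -0.21751716  0.12884344]
```

View pics/c2.png

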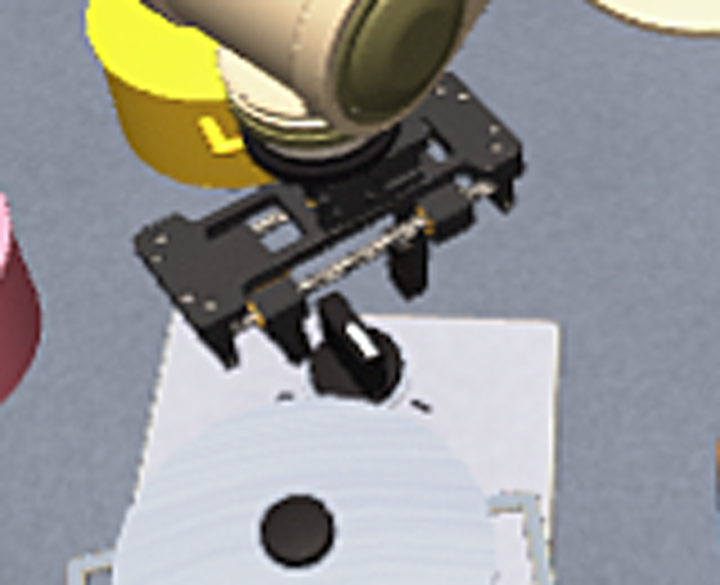

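The open fingers straddle the black bar (tips at crop (295,355) and (405,290), bar top near (350,325)). I descend and grip.

```bash
python3 -m jog '[[[60,0,0,38,0],[60,0,0,38,0],[5,0,0,38,0],[5,0,0,38,0],[5,0,0,38,0],[5,0,0,38,0],[5,0,0,38,0]]]' 25; python3 -c "
from h import *
s=manip.observe();M=R.from_quat(s['tool_rot']).as_matrix();print(s['position'],s['force'],s['torque'],s['gripper_width'],s['gripper_force'],'barhead',np.arctan2(M[1,1],M[0,1])+np.pi/2)"
```

```text
clock: 3.42
position: [0.458, -0.2177, 0.0909]
tool_rot: [0.948, 0.317, 0.0, 0.0]
force: [0.4, -0.7, 2.7]
gripper_width: 0.0158
gripper_force: 25.0
[ 0.45804876 -0.21769092  0.0909119 ] [ 0.35388501 -0.67617227  2.70633993] [-0.08198807  0.11697808 -0.01024393] 0.015770813774551223 25.00552324578166 barhead 0.6447602168775882
```

```bash
python3 -m jog '[[[5,0,0,0,0.15],[5,0,0,0,0.3],[5,0,0,0,0.44],[5,0,0,0,0.44],[5,0,0,0,0.58],[5,0,0,0,0.73],[5,0,0,0,0.88],[5,0,0,0,0.88],[5,0,0,0,0.88]]]' 25; python3 -c "
from h import *
s=manip.observe();M=R.from_quat(s['tool_rot']).as_matrix();print(s['position'],s['force'],s['torque'],s['gripper_width'],s['gripper_force'],'barhead',np.arctan2(M[1,1],M[0,1])+np.pi/2)"
```

```text
clock: 4.55
position: [0.4585, -0.2199, 0.091]
tool_rot: [0.993, -0.117, 0.001, 0.002]
force: [2.0, -12.8, -5.7]
gripper_width: 0.0157
gripper_force: 25.0
[ 0.45849279 -0.21989837  0.09096973] [  1.9897741  -12.80762427  -5.71943504] [-1.96632504 -0.04707197  0.02204718] 0.015699613818075178 24.998854980804026 barhead -0.23532120191366945
```

Turned to the expected heading. Now I release, rise, back away, and check.

```bash
python3 -m jog '[[[50,0,0,0,0],[50,0,0,0,0],[50,0,0,0,0],[50,0,0,-60,0],[50,0,0,-120,0],[50,0,0,-150,0],[50,-60,0,-160,0],[50,-120,0,-160,0],[50,-150,0,-160,0],[50,-150,0,-160,0]]]'
python3 - <<'E'
from h import *
save('top','t3.png');save('scene','s3.png')
a=cv2.imread('pics/t3.png')[145:215,245:320]; b=cv2.imread('pics/s3.png')[165:245,180:260]
f=lambda x:cv2.resize(x,(400,400),interpolation=cv2.INTER_CUBIC)
cv2.imwrite('pics/c3.png',np.hstack([f(a),f(b)]))
E
```

```text
clock: 5.8
position: [0.3111, -0.1822, 0.2511]
tool_rot: [0.993, -0.118, 0.0, 0.0]
force: [0.1, 0.7, -0.1]
gripper_width: 0.0502
gripper_force: 0.0
```

View pics/c3.png

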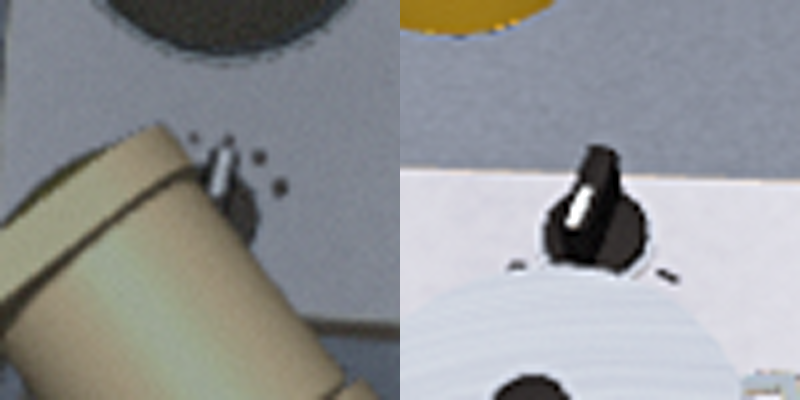

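View pics/t3.png

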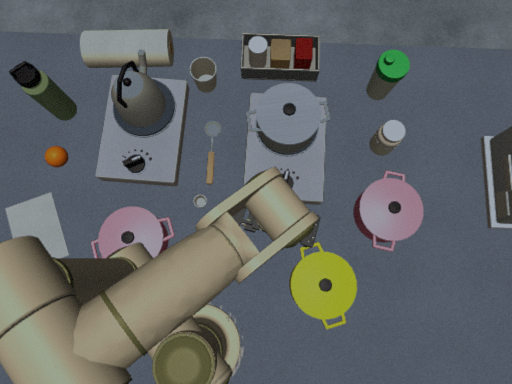

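The white line now points at crop (228,140), the third dot. The pot and the kettle's dial look unchanged.

```bash
python3 -c "
from cell import manip
print(manip.hand_in())"
```

```text
the job is handed in; nothing more can be done
None
```

The soup pot's dial is set to position 3 and released. In the last camera view, its white line points at the third dot, the pot is still on its ring, and the kettle's dial looks unchanged. The job was handed in at about 6 s on the robot's clock; the hand-in gave no verdict.

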